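# Lift the middle-sized spacer with tongs

### The arm

A 6-joint arm with a two-finger parallel gripper is mounted at the origin on a cart in front of the work surface, level with it; the furniture and walls round the work are solid. World frame = base frame: x ahead of the robot, y to its left, z up, the work surface at z = 0. Lengths are in mm, angles in rad, forces in N, time in s.
With the tool pointing down it reaches from about 400 to 925 mm from the base axis. Payload 12.5 kg.
Tool frame: the origin (TCP) lies at the very end of the fingers, on their centre line; the grasp point (between the pads) lies grip_depth behind it (grip_depth is the distance from the TCP to the grasp point, in mm); z points along the fingers, y is the line along which they close (so a half turn about z gives the same grasp; the last joint's range is limited). The gripper opens to 95 mm and grips with 3 to 60 N. Pads are 20 mm wide; open, the fingers measure 119 mm over their backs; the gripper's body (75 mm by 180 mm) begins 59 mm behind the grasp point.
Start: joints at [1.067, 0.491, 1.559, -0, 1.092, -0.106], TCP at [242.105, 576.222, 214.661] pointing down, gripper open.
Joint ranges: [-3.1, 3.1], [-0.84, 2.19], [0.05, 2.79], [-1.13, 4.28], [0.06, 2.93], [-2.69, 2.69]. Speed limits (rad/s): [2.22, 2.22, 2.79, 3.14, 3.14, 3.14].

### API

Orientations are given as [roll, pitch, yaw] about the fixed x, y, z axes, in that order (R = Rz(yaw) Ry(pitch) Rx(roll)).
In Python, from cell import state, read_camera, job_done, grip_depth gives the robot as it stands.
- The arm moves only by the tool drive_tool, never from a script. Its argument "targets" is a list of rows, each an object with "jaw": the opening, from 0 (shut) to 1 (fully open); "travel": the shift along the tool's x, y, z in m, a list of three; "twist": the turn about the tool's z in rad. In form: [{"jaw": jaw, "travel": [tx, ty, tz], "twist": twist}, ...]. A call has 1 to 8 rows; each row is the pose to reach, as a shift and turn from the pose commanded when the call began, along the tool's axes at that moment; what a row does not reach only later rows make up. A row lasts 1/12 s, in which the tool goes at most 41.7 mm and 7.16 degrees, less where a joint would pass 70% of its speed; a pose out of reach is approached as far as the arm can. A call with a gripper value outside its range is refused whole. The fingers move at their own pace and stop on an object; the grip force is fixed at half the most. Time passes only in rows, so rows that repeat a pose let the fingers close. It gives the time, the measured TCP pose, the force, the opening and the grip force at its end, in the units of the state.
- state(): the state, without advancing time (a new reading comes with each control period).
- read_camera(name): name is "scene" or "side" or "wrist"; returns a dict with "frame" (400x640x3 uint8, red, green, blue), "fx", "fy", "cx", "cy" (pixels), "R" (3x3) and "t" (3): a world point X has camera coordinates R X + t. Camera axes: x right, y down, z forward; pixel columns grow to the right and rows downward; lengths in mm; the calibration is good to about 2 mm. A picture is of the moment at which its call begins. There is no depth.
- job_done(): hands the job in; it is judged then, once.
The state is a dict: "t": time; "joints": joint angles; "qvel": joint speeds; "tau": joint torques, N m; "eef_pos": TCP position; "tcp_rot": TCP orientation; "ft_force": force on the tool from outside, world axes, zero at the start; "moment": the same for the moment, N m; "opening": opening from 0.0 (shut) to 1.0 (fully open); "grip_force": force on a finger pad.
Only numpy, scipy, OpenCV 4.12 (cv2) and the standard library are available. Lean on these libraries where they do the work, as an engineer would, in place of code of your own. Each camera call takes 0.05 s, during which the arm holds its last target. There are 200 camera calls.

### The job

The three metal spacers on the cork pad must not get finger marks: pick up the spring tongs, close their jaws on the middle-sized spacer, lift it at least 15 cm clear above the desk and keep holding it there, still and with the tongs about level; the program finishes while holding. Never let the gripper itself touch a spacer, and leave the other two spacers, the tape roll and the sticky-note block where they are.

Things in the scene. Friction and masses are not known exactly. Their poses are not given: they have to be found in the camera images.
- tongs_grip (a point): Grip point of the spring tongs (steel, black sleeves on the arms, 236 mm long, 24 mm high, 100 g) lying on edge, so the arms close level: midway between the sleeves, 12 mm above the underside, 9 mm ahead of the centre of mass. x points to the jaws, y across the arms (pinch along y), z up. Sleeves: 60 mm long, centred here, 56 mm over their outer faces when open.
- tongs_jaw (a point): Point midway between the tongs' two rubber jaw pads, 12 mm above the tongs' underside, 91 mm along x from the grip point; same axes. Pads 30 mm long along x, centred here, 24 mm high; open gap 53 mm, 68 mm over their outsides. Jaws close about twice as far as the sleeves: closed on the middle spacer the sleeves measure 41 mm over their outer faces (small 37, large 45)
- tongs_left (a joint): angle (rad) by which each arm of the tongs has closed: 0 open (at rest), 0.076 closed on the middle spacer, 0.135 at most; both arms move alike. Jaw gap = 53 mm less 382 mm per rad; width over sleeves = 56 mm less 200 mm per rad. Pinching the sleeves takes 4 N to begin to move them, 6 N to reach the middle spacer
- pad: flat cork pad on the desk, fixed, 80 x 270 x 4 mm, origin at the centre of its underside; the spacers stand on it in a row along its y axis, about 88 mm apart, in any order; x points away from the robot.
- spacer_small_center (a point): centre (half-way up) of the smallest spacer: a loose round aluminium sleeve standing upright, 16 mm across, 20 mm tall, blind bore in its top, z along its axis; its underside is 10 mm below this point
- spacer_middle_center (a point): centre (half-way up) of the middle-sized spacer: a loose round aluminium sleeve standing upright, 24 mm across, 30 mm tall, blind bore in its top, z along its axis; its underside is 15 mm below this point
- spacer_large_center (a point): centre (half-way up) of the largest spacer: a loose round aluminium sleeve standing upright, 32 mm across, 40 mm tall, blind bore in its top, z along its axis; its underside is 20 mm below this point
- tape_roll: roll of masking tape lying flat on the desk, 74 mm across, 19 mm high, loose, to be left alone; origin at the centre of its underside
- note_pad: block of sticky notes on the desk, 38 x 51 x 16 mm, loose, to be left alone; origin at the centre of its underside

How it is judged (in metres and radians):
On the way, in this order (a step that is already met when the one before it is completed fails the run):
1. the tongs are held in the gripper and lifted clear of the desk, the middle spacer still on the pad (contact force between the fingers and tongs above 1 N and height (world z) of tongs_grip above 0.02 m and height (world z) of spacer_middle_center below 0.03 m), for 0.2 s.
2. the middle spacer is between both jaws and lifted off the pad (contact force between each of tongs_left, tongs_right and spacer_middle above 0.5 N and height (world z) of spacer_middle_center above 0.045 m), for 0.2 s.
At the end, for the whole second after the job is handed in: The middle spacer is squeezed between both jaws of the tongs (over 0.5 N at each jaw), its centre more than 140 mm above the desk and within 30 mm of the point midway between the jaw pads, moving slower than 30 mm/s; the gripper holds the tongs (over 2 N), level within 0.4 rad (contact force between each of tongs_left, tongs_right and spacer_middle above 0.5 N and height (world z) of spacer_middle_center above 0.14 m and distance between spacer_middle_center and tongs_jaw below 0.03 m and contact force between the fingers and tongs above 2 N and angle between tongs_grip's own z axis and vertical below 0.4 rad and linear speed of spacer_middle below 0.03 m/s); the arm keeps its last pose, push and grip.
It fails at once if the gripper or arm touches a spacer (contact force between any of the fingers, the arm and spacer_small above 0.3 N or contact force between any of the fingers, the arm and spacer_middle above 0.3 N or contact force between any of the fingers, the arm and spacer_large above 0.3 N).
It fails at once if another spacer, the tape roll or the sticky-note block is moved by more than 20 mm, or another spacer tipped over (distance of any of spacer_small_center, spacer_large_center, tape_roll, note_pad from where it was at the start of the episode above 0.02 m or angle between any of spacer_small_center, spacer_large_center's own z axis and vertical above 0.5 rad).
It also fails if it takes over 38 s, if anything falls off the work surface, if the arm or the gripper's body presses on something with over 40 N, if the wrist force passes 120 N, or if a joint passes its speed limit or range.

## Working session

There is one attempt and no reset: what is moved stays moved. The work goes in short steps, Python scripts to look and compute and a tool call to move; the robot and the scene stay as the last step left them, time stands still between calls to the robot, and variables do not carry over. Pictures are saved under pics/ and viewed, at most 10 in all, crops included, and the job is handed in when it is done.

Besides the shell and the picture viewer there is one more tool, called after "Request:" as a command line: name --argument value ..., lists and objects as JSON in quotes. drive_tool: Moves the arm, as the interface text tells. Its arguments: {"type":"object","properties":{"targets":{"type":"array"}},"required":["targets"]}

```bash
mkdir -p pics; ls
python3 - <<'E'
from cell import state, read_camera, grip_depth
import cv2,pickle
print(state(),grip_depth)
d={}
for n in ("scene","side","wrist"):
    d[n]=read_camera(n); cv2.imwrite(f"pics/{n}0.png",d[n]["frame"][:,:,::-1])
    print(n,d[n]["fx"],d[n]["cx"],d[n]["cy"],d[n]["R"],d[n]["t"])
pickle.dump(d,open("c0.pkl","wb"))
E
```

```text
pics
{'t': 0.0, 'joints': array([ 1.06740555e+00,  4.91531874e-01,  1.55946425e+00, -2.02545898e-06,
        1.09168709e+00, -1.05598722e-01]), 'qvel': array([ 0.00042146, -0.00022947,  0.00050175,  0.00092792,  0.00098349,
       -0.00102478]), 'tau': array([-1.97860652e-03, -6.12618971e+01, -2.58176547e+01,  6.93080225e-02,
        4.82662779e-02, -5.40854410e-05]), 'eef_pos': array([241.97308483, 575.98917951, 214.07384896]), 'tcp_rot': array([-3.14050798e+00, -1.13161577e-04,  2.74380147e+00]), 'ft_force': array([-0.05550383, -0.57629849, -0.17839366]), 'moment': array([-0.01889998,  0.0035418 ,  0.02376026]), 'grip_force': 0.0, 'opening': 0.998289527455133} 18.8
scene 407.0672796574149 323.592812214628 196.2243451332547 [[ 0.83182613 -0.55503242  0.00207292]
 [-0.30737049 -0.46375897 -0.83093381]
 [ 0.46215654  0.6905553  -0.55636742]] [-459.48911669  205.17674035  740.77411448]
side 427.7322278328371 318.5167383136857 198.21346184941567 [[-0.98743031 -0.15698349 -0.0183729 ]
 [-0.05746474  0.46485912 -0.88351785]
 [ 0.14723853 -0.87135652 -0.468037  ]] [542.0093245   91.48609186 850.29817472]
wrist 300.4126765924459 316.83774159486 192.74276704436173 [[ 3.86732920e-01  9.22191471e-01 -7.34990751e-04]
 [ 8.85846734e-01 -3.71269501e-01  2.78270589e-01]
 [ 2.56345884e-01 -1.08267487e-01 -9.60502441e-01]] [-624.1758775   -32.12948613  391.09736901]
```

View pics/scene0.png

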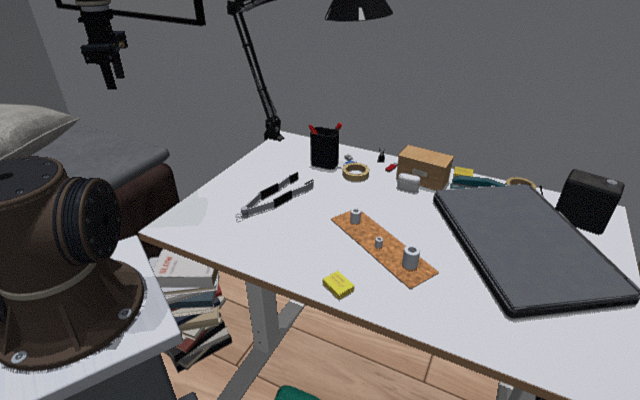

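View pics/side0.png

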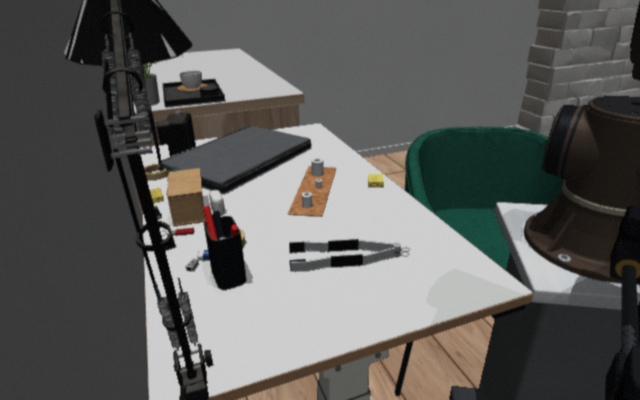

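The scene view shows the tongs with the ring at (240,216) and sleeves near (268,194) and (280,199). The spacers are middle (355,216), small (379,242) and large (411,258). In the side view the sleeves are at (343,245) and (347,260), and the middle spacer is at (307,200).

View pics/wrist0.png

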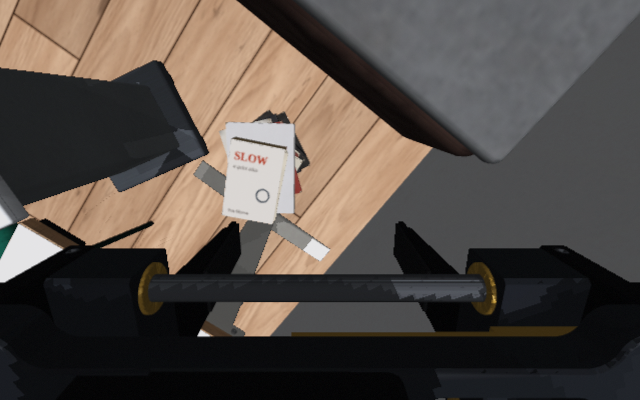

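```bash
cat > h.py <<'E'
import numpy as np,cv2,pickle
def ray(c,u,v,z):
    d=c["R"].T@np.array([(u-c["cx"])/c["fx"],(v-c["cy"])/c["fy"],1.]); o=-c["R"].T@c["t"]
    return o+d*(z-o[2])/d[2]
def proj(c,X):
    p=c["R"]@np.array(X,float)+c["t"]; return np.array([c["fx"]*p[0]/p[2]+c["cx"],c["fy"]*p[1]/p[2]+c["cy"]])
E
python3 - <<'E'
from h import *
d=pickle.load(open("c0.pkl","rb"))
np.set_printoptions(precision=1,suppress=True)
for n,x0,x1,y0,y1 in (("scene",225,325,165,225),("side",280,415,230,280)):
    c=d[n]; g=cv2.cvtColor(c["frame"],cv2.COLOR_RGB2GRAY); m=(g<50).astype(np.uint8)
    m2=np.zeros_like(m); m2[y0:y1,x0:x1]=m[y0:y1,x0:x1]
    N,L,S,C=cv2.connectedComponentsWithStats(m2)
    for i in range(1,N):
        if S[i,4]>15: print(n,S[i],C[i],ray(c,*C[i],12))
for n,u,v,z in (("scene",355,216,19),("scene",379,242,14),("scene",411,258,24),("side",307,200,19),("side",319,183,14),("side",318,167,24)):
    print(n,ray(d[n],u,v,z))
E
```

```text
scene [312 165  13   3  26] [319.4 165.7] [654.4 174.5  12. ]
scene [289 173   9  10  58] [293.2 177.5] [559.7 159.3  12. ]
scene [261 184  18  15 135] [269.2 191. ] [474.7 135.4  12. ]
scene [274 191  18  16 141] [282.5 198.7] [485.9  85.7  12. ]
side [328 240  31  11 274] [342.8 245. ] [486.8  84.5  12. ]
side [290 243  15   9 129] [296.9 246.9] [575.4 102.9  12. ]
side [331 255  32  12 304] [346.5 260.5] [474.6 134.5  12. ]
scene [586.9 -79.7  19. ]
scene [ 577.2 -177.8   14. ]
scene [ 590.4 -260.4   24. ]
side [588.3 -79.   19. ]
side [ 576.4 -182.1   14. ]
side [ 591.  -258.9   24. ]
```

The wrist camera sees only floor. The tongs' grip point is at (480,110) with yaw about 0.23, and the middle spacer at (587,-79). I'll check the lamp's position and then work out the moves.

```bash
cat >> h.py <<'E'
def plan(x,y,z,yaw):
    from cell import state
    s=state(); p=s["eef_pos"]; w=s["tcp_rot"][2]
    R=np.array([[np.cos(w),np.sin(w),0],[np.sin(w),-np.cos(w),0],[0,0,-1]])
    print("travel",(R.T@(np.array([x,y,z])-p)/1000).round(4),"twist",round(w-yaw,4),"t",s["t"],"pos",p,"rot",s["tcp_rot"],"open",s["opening"],s["grip_force"])
E
python3 - <<'E'
from h import *
d=pickle.load(open("c0.pkl","rb"))
print(ray(d["scene"],273,134,0),ray(d["side"],195,385,0)); plan(480,110,150,.232)
E
```

```text
[654.10982428 456.63591309   0.        ] [ 6.49849273e+02  4.24615519e+02 -5.68434189e-14]
travel [-0.4    -0.3374  0.0642] twist 2.5118 t 0.15 pos [242.01496042 576.04320921 214.20317178] rot [-3.14075533e+00 -1.00635992e-04  2.74376025e+00] open 1.000865692418611 0.0
```

The lamp is clear of the path.

Request:
drive_tool --targets '[{"jaw": 1, "travel": [-0.2, -0.17, 0.03], "twist": 1.0}, {"jaw": 1, "travel": [-0.2, -0.17, 0.03], "twist": 1.0}, {"jaw": 1, "travel": [-0.2, -0.17, 0.03], "twist": 1.0}, {"jaw": 1, "travel": [-0.2, -0.17, 0.03], "twist": 1.0}, {"jaw": 1, "travel": [-0.2, -0.17, 0.03], "twist": 1.0}, {"jaw": 1, "travel": [-0.2, -0.17, 0.03], "twist": 1.0}, {"jaw": 1, "travel": [-0.2, -0.17, 0.03], "twist": 1.0}, {"jaw": 1, "travel": [-0.2, -0.17, 0.03], "twist": 1.0}]'

```text
t: 0.82
eef_pos: [361.8, 339.2, 184.3]
tcp_rot: [-3.141, 0.001, 1.734]
ft_force: [-0.3, 0.7, 0.2]
opening: 1.001
grip_force: 0.0
```

```bash
python3 -c "
from h import *
plan(480,110,150,.232)"
```

```text
travel [-0.2454  0.0794  0.0343] twist 1.5021 t 0.8167 pos [361.75485561 339.17430983 184.29346092] rot [-3.14078237e+00  7.23495594e-04  1.73414146e+00] open 1.0013480218505084 0.0
```

Request:
drive_tool --targets '[{"jaw": 1, "travel": [-0.245, 0.079, 0.034], "twist": 0.9}, {"jaw": 1, "travel": [-0.245, 0.079, 0.034], "twist": 0.9}, {"jaw": 1, "travel": [-0.245, 0.079, 0.034], "twist": 0.9}, {"jaw": 1, "travel": [-0.245, 0.079, 0.034], "twist": 0.9}, {"jaw": 1, "travel": [-0.245, 0.079, 0.034], "twist": 0.9}, {"jaw": 1, "travel": [-0.245, 0.079, 0.034], "twist": 0.9}, {"jaw": 1, "travel": [-0.245, 0.079, 0.034], "twist": 1.0}, {"jaw": 1, "travel": [-0.245, 0.079, 0.034], "twist": 1.0}]'

```text
t: 1.48
eef_pos: [481.8, 111.6, 150.0]
tcp_rot: [-3.141, 0.001, 0.734]
ft_force: [0.0, 0.7, -0.1]
opening: 0.999
grip_force: 0.0
```

Request:
drive_tool --targets '[{"jaw": 1, "travel": [0, 0, 0], "twist": 0.12}, {"jaw": 1, "travel": [0, 0, 0], "twist": 0.24}, {"jaw": 1, "travel": [0, 0, 0], "twist": 0.36}, {"jaw": 1, "travel": [0, 0, 0], "twist": 0.5}, {"jaw": 1, "travel": [0, 0, 0], "twist": 0.5}, {"jaw": 1, "travel": [0, 0, 0], "twist": 0.5}]'

```text
t: 1.98
eef_pos: [480.6, 114.3, 150.6]
tcp_rot: [-3.141, 0.0, 0.246]
ft_force: [-0.4, -0.1, -0.1]
opening: 1.001
grip_force: 0.0
```

```bash
python3 -c "
from h import *
from cell import read_camera
plan(480,110,150,.232)
c=read_camera('wrist');cv2.imwrite('pics/w1.png',c['frame'][:,:,::-1]);pickle.dump(c,open('w1.pkl','wb'))
for p in [(480.4,110,12),(569,130.7,12),(486,85.7,24),(474.7,135,24),(587,-79,34)]: print(proj(c,p))"
```

```text
travel [-0.0016  0.004   0.0006] twist 0.0143 t 1.9833 pos [480.58426444 114.28065927 150.56485453] rot [-3.14149632e+00  1.05657325e-04  2.46286376e-01] open 1.0012185414577397 0.0
[320.16677492 183.98870683]
[322.08269355  93.68671218]
[344.68406178 187.39704181]
[295.18993638 186.36166211]
[544.00090623 130.72991275]
```

View pics/w1.png

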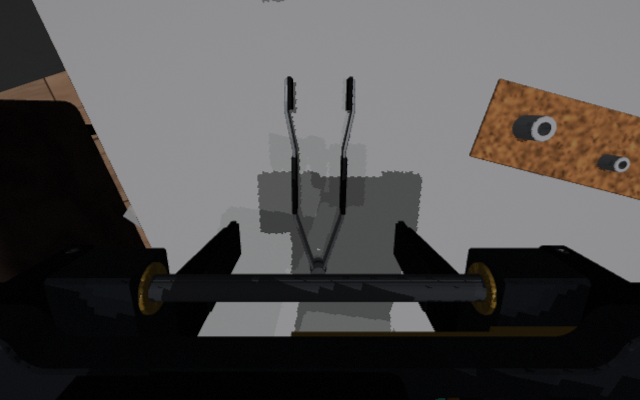

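The wrist view shows sleeves at (295,185) and (344,185), and jaws at (290,95) and (350,95). This matches the prediction, and the yaw is already right, so I'll go down.

Request:
drive_tool --targets '[{"jaw": 1, "travel": [-0.001, 0.004, 0.03], "twist": 0}, {"jaw": 1, "travel": [-0.001, 0.004, 0.06], "twist": 0}, {"jaw": 1, "travel": [-0.001, 0.004, 0.09], "twist": 0}, {"jaw": 1, "travel": [-0.001, 0.004, 0.11], "twist": 0}, {"jaw": 1, "travel": [-0.001, 0.004, 0.125], "twist": 0}, {"jaw": 1, "travel": [-0.001, 0.004, 0.13], "twist": 0}, {"jaw": 1, "travel": [-0.001, 0.004, 0.13], "twist": 0}, {"jaw": 1, "travel": [-0.001, 0.004, 0.13], "twist": 0}]'

```text
t: 2.7
eef_pos: [480.8, 110.2, 21.1]
tcp_rot: [-3.142, -0.0, 0.245]
ft_force: [-0.4, -0.1, 0.1]
opening: 1.001
grip_force: 0.0
```

```bash
python3 -c "
from h import *
plan(480,110,3,.246)"
```

```text
travel [-0.0009  0.      0.0181] twist -0.0007 t 2.7 pos [480.84864782 110.23269403  21.06427182] rot [-3.14155724e+00 -2.83207741e-04  2.45345661e-01] open 1.0008137515694844 0.0
```

Request:
drive_tool --targets '[{"jaw": 1, "travel": [0, 0, 0.01], "twist": 0}, {"jaw": 1, "travel": [0, 0, 0.017], "twist": 0}, {"jaw": 0.8, "travel": [0, 0, 0.017], "twist": 0}, {"jaw": 0.65, "travel": [0, 0, 0.017], "twist": 0}, {"jaw": 0.58, "travel": [0, 0, 0.017], "twist": 0}, {"jaw": 0.54, "travel": [0, 0, 0.017], "twist": 0}, {"jaw": 0.53, "travel": [0, 0, 0.017], "twist": 0}, {"jaw": 0.53, "travel": [0, 0, 0.017], "twist": 0}]'

```text
t: 3.37
eef_pos: [480.7, 110.2, 3.8]
tcp_rot: [-3.142, -0.0, 0.244]
ft_force: [-0.2, 0.9, 0.5]
opening: 0.639
grip_force: 0.5
```

Request:
drive_tool --targets '[{"jaw": 0.53, "travel": [0, 0, 0], "twist": 0}, {"jaw": 0.53, "travel": [0, 0, 0], "twist": 0}]'

```text
t: 3.53
eef_pos: [480.9, 110.2, 3.8]
tcp_rot: [3.142, -0.001, 0.244]
ft_force: [0.7, 0.6, 1.3]
opening: 0.543
grip_force: 5.8
```

Request:
drive_tool --targets '[{"jaw": 0.53, "travel": [0, 0, 0], "twist": 0}, {"jaw": 0.53, "travel": [0, 0, -0.01], "twist": 0}, {"jaw": 0.53, "travel": [0, 0, -0.025], "twist": 0}, {"jaw": 0.53, "travel": [0, 0, -0.045], "twist": 0}, {"jaw": 0.53, "travel": [0, 0, -0.065], "twist": 0}, {"jaw": 0.53, "travel": [0, 0, -0.08], "twist": 0}, {"jaw": 0.53, "travel": [0, 0, -0.08], "twist": 0}, {"jaw": 0.53, "travel": [0, 0, -0.08], "twist": 0}]'

```text
t: 4.2
eef_pos: [480.7, 110.2, 84.4]
tcp_rot: [3.141, -0.002, 0.244]
ft_force: [-0.2, 0.7, -1.3]
opening: 0.531
grip_force: 5.0
```

```bash
python3 -c "
from h import *
from cell import read_camera
plan(496,-79.3,84,0)
c=read_camera('wrist');cv2.imwrite('pics/w2.png',c['frame'][:,:,::-1]);pickle.dump(c,open('w2.pkl','wb'))"
```

```text
travel [-0.0309  0.1876  0.0004] twist 0.2438 t 4.2 pos [480.70292736 110.17149574  84.35039846] rot [ 3.14140375e+00 -1.52441897e-03  2.43842628e-01] open 0.5307738164610867 4.985352605581284
```

View pics/w2.png

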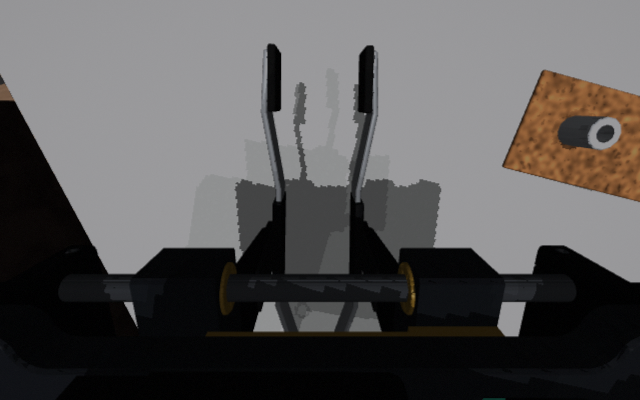

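The tongs are held level, with the jaws at (273,80) and (368,80). The top bore of the middle spacer is at (605,134).

Request:
drive_tool --targets '[{"jaw": 0.53, "travel": [-0.006, 0.03, 0], "twist": 0.05}, {"jaw": 0.53, "travel": [-0.011, 0.065, 0], "twist": 0.1}, {"jaw": 0.53, "travel": [-0.017, 0.1, 0], "twist": 0.15}, {"jaw": 0.53, "travel": [-0.022, 0.135, 0], "twist": 0.2}, {"jaw": 0.53, "travel": [-0.028, 0.165, 0], "twist": 0.23}, {"jaw": 0.53, "travel": [-0.031, 0.188, 0], "twist": 0.244}, {"jaw": 0.53, "travel": [-0.031, 0.188, 0], "twist": 0.244}, {"jaw": 0.53, "travel": [-0.031, 0.188, 0], "twist": 0.244}]'

```text
t: 4.92
eef_pos: [495.3, -80.6, 82.5]
tcp_rot: [-3.141, 0.002, -0.002]
ft_force: [-0.4, 0.1, -0.8]
opening: 0.53
grip_force: 5.0
```

```bash
python3 -c "
from h import *
from cell import read_camera
print(ray(pickle.load(open('w2.pkl','rb')),605,134,34))
plan(496,-79.3,84,0)
c=read_camera('wrist');cv2.imwrite('pics/w3.png',c['frame'][:,:,::-1]);pickle.dump(c,open('w3.pkl','wb'))
print(proj(c,(587.5,-79.3,34)))"
```

```text
[588.35093699 -78.35363792  34.        ]
travel [ 0.0007 -0.0013 -0.0015] twist -0.0025 t 4.9167 pos [495.32628982 -80.62528373  82.50860623] rot [-3.14087541e+00  1.96945619e-03 -2.48181480e-03] open 0.5299933683384761 4.985582605004311
[313.87514978  84.80293606]
```

View pics/w3.png

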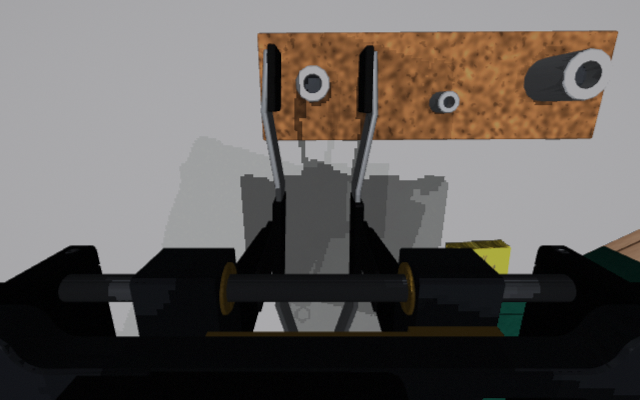

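The jaw pads are at (273,78) and (368,78), and the spacer top is at (313,84). I'll compute the offset between them.

```bash
python3 -c "
from h import *
c=pickle.load(open('w3.pkl','rb'))
s=ray(c,313,84,34); a=ray(c,273,78,103); b=ray(c,368,78,103); print(s,a,b,s-(a+b)/2)"
```

```text
[588.01959292 -78.70300299  34.        ] [586.21527448 -60.94489973 103.        ] [ 586.13403831 -105.21151628  103.        ] [  1.84493653   4.37520501 -69.        ]
```

Request:
drive_tool --targets '[{"jaw": 0.53, "travel": [0.002, -0.003, 0.01], "twist": 0}, {"jaw": 0.53, "travel": [0.002, -0.003, 0.025], "twist": 0}, {"jaw": 0.53, "travel": [0.002, -0.003, 0.038], "twist": 0}, {"jaw": 0.53, "travel": [0.002, -0.003, 0.038], "twist": 0}, {"jaw": 0.53, "travel": [0.002, -0.003, 0.038], "twist": 0}, {"jaw": 0.53, "travel": [0.002, -0.003, 0.038], "twist": 0}]'

```text
t: 5.47
eef_pos: [498.0, -76.0, 45.7]
tcp_rot: [-3.141, 0.0, 0.001]
ft_force: [0.3, -0.1, -1.2]
opening: 0.529
grip_force: 5.0
```

```bash
python3 -c "
from h import *
from cell import read_camera
plan(497,-78,11.8,0)
c=read_camera('wrist');pickle.dump(c,open('w4.pkl','wb'))
a=c['frame'][20:180,220:480,::-1];d=read_camera('side');b=d['frame'][150:310,240:500,::-1]
cv2.imwrite('pics/w4.png',cv2.resize(np.vstack([a]),None,fx=3,fy=3,interpolation=cv2.INTER_CUBIC))"
```

```text
travel [-0.001   0.002   0.0339] twist 0.0009 t 5.4667 pos [498.01309373 -76.04818145  45.69147198] rot [-3.14142920e+00  1.66867925e-04  9.32041167e-04] open 0.5287482416805575 4.986314624547958
```

View pics/w4.png

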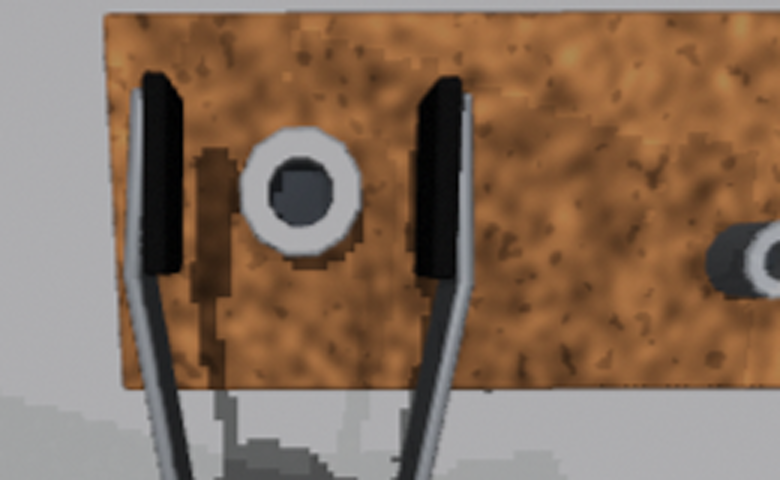

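The spacer is centred between the jaws: the pad inner edges are at 182 and 416, and the spacer is at 301. I'll lower over it and close.

Request:
drive_tool --targets '[{"jaw": 0.53, "travel": [0, 0, 0.01], "twist": 0}, {"jaw": 0.53, "travel": [0, 0, 0.02], "twist": 0}, {"jaw": 0.53, "travel": [0, 0, 0.03], "twist": 0}, {"jaw": 0.53, "travel": [0, 0, 0.034], "twist": 0}, {"jaw": 0.53, "travel": [0, 0, 0.034], "twist": 0}, {"jaw": 0.53, "travel": [0, 0, 0.034], "twist": 0}]'

```text
t: 6.07
eef_pos: [497.7, -76.7, 11.1]
tcp_rot: [-3.141, 0.001, -0.0]
ft_force: [0.4, 0.4, -0.4]
opening: 0.53
grip_force: 5.0
```

Request:
drive_tool --targets '[{"jaw": 0.5, "travel": [0, 0, 0], "twist": 0}, {"jaw": 0.47, "travel": [0, 0, 0], "twist": 0}, {"jaw": 0.44, "travel": [0, 0, 0], "twist": 0}, {"jaw": 0.41, "travel": [0, 0, 0], "twist": 0}, {"jaw": 0.39, "travel": [0, 0, 0], "twist": 0}, {"jaw": 0.38, "travel": [0, 0, 0], "twist": 0}, {"jaw": 0.38, "travel": [0, 0, 0], "twist": 0}, {"jaw": 0.38, "travel": [0, 0, 0], "twist": 0}]'

```text
t: 6.73
eef_pos: [498.0, -76.8, 11.7]
tcp_rot: [-3.142, -0.0, -0.0]
ft_force: [0.1, -0.2, -0.3]
opening: 0.434
grip_force: 29.9
```

It stopped at 41 mm with 30 N, so the jaws are closed on the middle spacer. Next is the lift.

Request:
drive_tool --targets '[{"jaw": 0.3, "travel": [0, 0, 0], "twist": 0}, {"jaw": 0.3, "travel": [0, 0, -0.005], "twist": 0}, {"jaw": 0.3, "travel": [0, 0, -0.015], "twist": 0}, {"jaw": 0.3, "travel": [0, 0, -0.03], "twist": 0}, {"jaw": 0.3, "travel": [0, 0, -0.045], "twist": 0}, {"jaw": 0.3, "travel": [0, 0, -0.06], "twist": 0}, {"jaw": 0.3, "travel": [0, 0, -0.075], "twist": 0}, {"jaw": 0.3, "travel": [0, 0, -0.085], "twist": 0}]'

```text
t: 7.4
eef_pos: [498.1, -76.8, 98.7]
tcp_rot: [3.141, -0.002, -0.0]
ft_force: [0.0, -0.3, -0.6]
opening: 0.431
grip_force: 29.9
```

Request:
drive_tool --targets '[{"jaw": 0.3, "travel": [0, 0, -0.015], "twist": 0}, {"jaw": 0.3, "travel": [0, 0, -0.035], "twist": 0}, {"jaw": 0.3, "travel": [0, 0, -0.055], "twist": 0}, {"jaw": 0.3, "travel": [0, 0, -0.075], "twist": 0}, {"jaw": 0.3, "travel": [0, 0, -0.09], "twist": 0}, {"jaw": 0.3, "travel": [0, 0, -0.1], "twist": 0}, {"jaw": 0.3, "travel": [0, 0, -0.105], "twist": 0}, {"jaw": 0.3, "travel": [0, 0, -0.105], "twist": 0}]'

```text
t: 8.07
eef_pos: [498.0, -76.8, 202.4]
tcp_rot: [3.141, -0.001, -0.0]
ft_force: [-0.3, -0.1, -1.2]
opening: 0.434
grip_force: 29.9
```

Request:
drive_tool --targets '[{"jaw": 0.3, "travel": [0, 0, 0], "twist": 0}, {"jaw": 0.3, "travel": [0, 0, 0], "twist": 0}, {"jaw": 0.3, "travel": [0, 0, 0], "twist": 0}, {"jaw": 0.3, "travel": [0, 0, 0], "twist": 0}, {"jaw": 0.3, "travel": [0, 0, 0], "twist": 0}, {"jaw": 0.3, "travel": [0, 0, 0], "twist": 0}]'

```text
t: 8.57
eef_pos: [497.9, -76.8, 201.3]
tcp_rot: [-3.141, 0.0, -0.0]
ft_force: [0.4, 0.3, -1.5]
opening: 0.432
grip_force: 29.9
```

```bash
python3 -c "
from h import *
from cell import read_camera
a=read_camera('wrist')['frame'][0:200,160:500,::-1];b=read_camera('side')['frame'][50:250,220:560,::-1]
cv2.imwrite('pics/w5.png',cv2.resize(np.vstack([a,b]),None,fx=1.5,fy=1.5))"
```

```text
(no output)
```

View pics/w5.png

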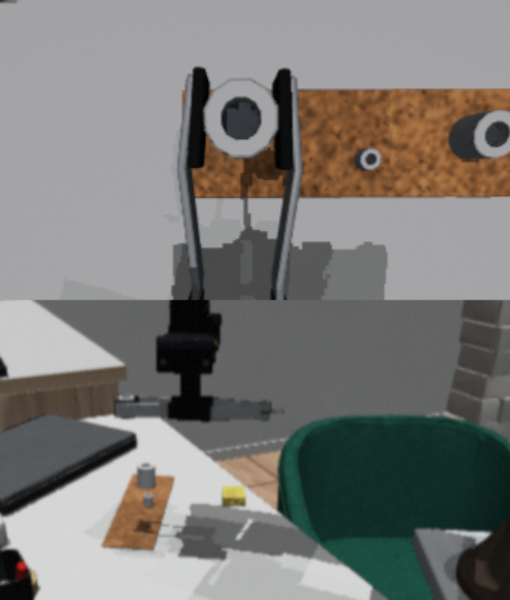

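The middle spacer is in the jaws at (240,118), and the tongs are level and high above the desk. The other two spacers haven't moved.

```bash
python3 -c "
from cell import job_done
print(job_done())"
```

```text
the job is handed in; nothing more can be done
None
```

The job is handed in with the middle spacer held still in the level tongs, its centre about 20 cm above the desk, and the last picture shows the other two spacers and the sticky-note block undisturbed (the tape roll was out of view); no verdict was returned.

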